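# Lock the depth stop with its second nut

### The arm

A 6-joint arm with a two-finger parallel gripper is mounted at the origin on the work surface. World frame = base frame: x ahead of the robot, y to its left, z up, the work surface at z = 0. Lengths are in mm, angles in rad, forces in N, time in s.
With the tool pointing down it reaches from about 350 to 975 mm from the base axis. Payload 7.1 kg.
Tool frame: the origin (TCP) lies on the front face of the gripper's body, between the roots of the fingers; the fingertips stand 80 mm ahead of it and the grasp point (between the pads) lies 61 mm ahead of it (env.tips_ahead is the distance from the TCP to the fingertips, in mm); z points along the fingers, y is the line along which they close (so a half turn about z gives the same grasp; the last joint's range is limited). The gripper opens to 88 mm and grips with 3 to 60 N. Pads are 20 mm wide; open, the fingers measure 115 mm over their backs; the gripper's body (75 mm by 178 mm) begins 61 mm behind the grasp point.
Start: joints at [-1.145, 0.423, 1.63, -0, 1.089, -0.019], TCP at [268.938, -564.161, 302.675] pointing down, gripper open.
Joint ranges: [-3, 3], [-0.9, 2.11], [0.09, 2.58], [-1.31, 4.45], [0.11, 2.69], [-2.54, 2.54]. Speed limits (rad/s): [2.39, 2.39, 3.01, 3.14, 3.14, 3.14].

### API

Orientations are given as a unit quaternion [x, y, z, w].
In Python, from station import env, set_gripper, viewer, workorder gives the robot as it stands. Calls block until the motion is done:
- env.reach(position, orientation): joint-space move of the TCP to a pose.
- env.move_l(position, rot=None, rate=150, f_stop=None): straight line of the TCP; rot=None keeps the orientation; rate is the mean speed in mm/s. With f_stop (N) it stops when the force on the tool has changed by that much, and returns True; else False.
- env.move_joints(angles): joint-space move.
- set_gripper(opening): finger opening in mm; the grip force is fixed at half the most; returns when the fingers have stopped.
- env.hold(seconds).
- env.ik(position, orientation): joint angles nearest the present ones, or None.
- env.read_state(): the state.
- viewer.camera(name): name is "side" or "top" or "wrist"; returns the picture (420x560x3 uint8, blue, green, red); there is no depth.
- viewer.camera_params(name): a dict with "fx", "fy", "cx", "cy" (pixels), "pose" (4x4, takes a point from camera to world coordinates); the wrist camera has in their place "tool_from_camera" (4x4, takes a point from camera to tool coordinates, whose origin is the TCP and whose axes are the flange's). Camera axes: x right, y up, looking along -z (the intrinsics and any distortion apply to the point x, -y, -z); pixel columns grow to the right and rows downward; lengths in mm; the calibration is good to about 2 mm. The wrist camera is an equidistant fisheye: a pixel r from the principal point sees the ray r / f radians off the axis. A picture is of the moment at which its call begins: read the wrist's pose just before it. camera_params takes no time and is no camera call.
A pose or a line that the arm cannot do raises env.IKError and nothing moves.
- workorder.sign_off(): hands the job in; it is judged then, once.
The state is a dict: "time_s": time; "qpos": joint angles; "dq": joint speeds; "tau": joint torques, N m; "tool_pos": TCP position; "orientation": TCP orientation; "force": force on the tool from outside, world axes, zero at the start; "wrist_torque": the same for the moment, N m; "width": finger opening in mm; "grip_force": force on a finger pad.
Only numpy, scipy, OpenCV 4.12 (cv2) and the standard library are available. Lean on these libraries where they do the work, as an engineer would, in place of code of your own. Each camera call takes 0.05 s, during which the arm holds its last target. There are 200 camera calls.

### The job

One drill-press depth stop is not locked yet: run its red-handled nut down the threaded post (clockwise from above) onto the washer, then tighten it until the washer has turned round with it by about 15 degrees, and let go. Stop before the hex nut underneath turns too, since it sets the depth. Leave the black-handled stop and the things on the bench alone.

Things in the scene. Friction and masses are not known exactly. Their poses are not given: they have to be found in the camera images.
- stop_post: Post still to be locked, fixed, upright. Blue foot 90 mm across, 14 mm high (hump to 40 mm); dark stop arm at 40-46 mm height reaching 70 mm from the axis; threaded steel post 20 mm thick, top at 112 mm. On it, upwards: arm, hex nut, brass washer, small gap, red lock nut. Origin: on the axis at bench height; x along the stop arm, z up.
- lock_nut: Red lock nut on stop_post: hub 33 mm across, 20 mm high, with a straight bar handle through it, 124 mm overall, 12 mm wide, 6 to 18 mm above the hub's underside. Origin: on the axis at the underside; x along the bar, halves alike. Clockwise from above runs it down 1.5 mm a turn; it cannot come off and stays where left. Turns easily (0.03 N m) until it meets the washer.
- bar_end (a point): Middle of one end face of the red bar, 62 mm from the axis, 12 mm above the nut's underside. The nut starts 0.9 to 1.6 mm above the washer, 0.6 to 1 turn; the angle at which it meets the washer must be felt. From there about 0.35 N m (8 N at 45 mm) turns nut and washer together, rising to 0.6 N m after 0.4 rad, where the washer binds.
- washer_mark (a point): White tick on the upper face of the brass washer (44 mm across, 3 mm thick, top 65 mm above the bench) under the lock nut; the point is 21 mm from the axis on that face, x outwards, z up. It moves round clockwise only while the lock nut is being tightened. The washer can turn 0.4 rad; after that it drags the hex nut along.
- hex_mark (a point): White line on one flat of the plain hex nut (36 mm across flats, 46 to 62 mm above the bench) under the washer; the point is 20 mm from the axis, 54 mm up, x outwards. This nut sets the depth and must stay put; once the washer has bound, more than 0.85 N m on the lock nut (19 N at 45 mm from the axis) turns it.
- done_post: The twin post, fixed, same sizes but with a black bar handle, already down on its washer: locked, leave it alone. Origin: on its axis at bench height.
- slice_a: Bystander: birch slice, 80 mm diameter, 14 mm thick; origin at its underside.
- slice_b: Bystander: birch slice, 100 mm diameter, 16 mm thick; origin at its underside.
- screwdriver: Bystander: screwdriver lying on the bench; origin at its underside.
- spanner: Bystander: steel spanner lying on the bench; origin at its underside.
- glue: Bystander: white glue bottle with an orange cap, 60 mm diameter, 120 mm high; origin at its underside.
- tub: Bystander: clear jar with a red lid, 84 mm diameter, 70 mm high; origin at its underside.
- chuck_key: Bystander: small steel T-shaped chuck key, 82 mm long; origin at its underside.
- clamp: Bystander: steel screw clamp with a wooden handle, lying, about 300 mm long; origin at the middle of its bar.
Things that resemble listed ones, but are neither listed nor needed, are in the scene too. What is shaped like the stop_post but brown or green is not meant.

How it is judged (in metres and radians):
On the way, in this order (a step that is already met when the one before it is completed fails the run):
1. the red lock nut is run down onto the washer (underside within 0.3 mm of it) (z of lock_nut in the frame of washer_mark below 0.0003 m), for 0.05 s.
2. the lock nut is tightened: the washer has turned with it (its tick moved more than 4 mm) (z of lock_nut in the frame of washer_mark below 0.0003 m and distance of washer_mark from where it was at the start of the episode above 0.004 m), for 0.2 s.
At the end, for the whole second after the job is handed in: The red lock nut is down on the washer (gap under 0.3 mm) and at rest, the tick on the washer has moved more than 4 mm (about 11 degrees) from its start, and the line on the hex nut has moved less than 2 mm (about 6 degrees) (all of step 2 and distance of hex_mark from where it was at the start of the episode below 0.002 m and linear speed of lock_nut below 0.01 m/s and angular speed of lock_nut below 0.05 rad/s); the robot touches nothing.
It fails at once if the hex nut is turned (its line moves more than 2 mm) (not (distance of hex_mark from where it was at the start of the episode below 0.002 m)).
It fails at once if the locked twin post is pushed (over 3 N) (contact force between any of the arm, the fingers and done_post above 3 N).
It fails at once if a bystander is moved more than 20 mm (distance of any of slice_a, slice_b, screwdriver, spanner, glue, tub, chuck_key, clamp from where it was at the start of the episode above 0.02 m).
It also fails if it takes over 54 s, if anything falls off the work surface, if the arm or the gripper's body presses on something with over 40 N, if the wrist force passes 120 N, or if a joint passes its speed limit or range.

## Working session

There is one attempt and no reset: what is moved stays moved. The work goes in short steps, each a Python script; the robot and the scene stay as the last script left them, time stands still between calls to the robot, and variables do not carry over. Pictures are saved under pics/ and viewed, at most 10 in all, crops included, and the job is handed in when it is done.

```bash
ls; mkdir -p pics; python3 - <<'E'
from station import env,viewer
import cv2,json,numpy as np
for n in("top","side"):
    cv2.imwrite(f"pics/{n}0.png",viewer.camera(n)); 
for n in("top","side","wrist"):
    print(n,{k:np.round(v,3).tolist() if not isinstance(v,str) else v for k,v in viewer.camera_params(n).items()})
s=env.read_state();print(s["time_s"],s["orientation"],s["width"])
E
```

```text
pics
top {'fx': 489.006, 'fy': 489.006, 'cx': 283.526, 'cy': 205.896, 'pose': [[-0.006, 0.991, -0.137, 357.564], [-1.0, -0.002, 0.028, 22.545], [0.027, 0.137, 0.99, 1335.174], [0.0, 0.0, 0.0, 1.0]]}
side {'fx': 428.724, 'fy': 428.724, 'cx': 284.893, 'cy': 209.424, 'pose': [[-0.828, 0.392, -0.402, 121.519], [-0.561, -0.553, 0.617, 656.341], [0.02, 0.736, 0.677, 775.904], [0.0, 0.0, 0.0, 1.0]]}
wrist {'fx': 325.192, 'fy': 325.192, 'cx': 281.066, 'cy': 205.163, 'tool_from_camera': [[0.001, 0.959, 0.285, 79.363], [1.0, -0.001, 0.0, 0.502], [0.001, 0.285, -0.959, -82.07], [0.0, 0.0, 0.0, 1.0]]}
0.1 [ 9.75366664e-01  2.20588876e-01 -1.42769694e-04 -6.31424421e-04] 87.67999063236005
```

View pics/top0.png

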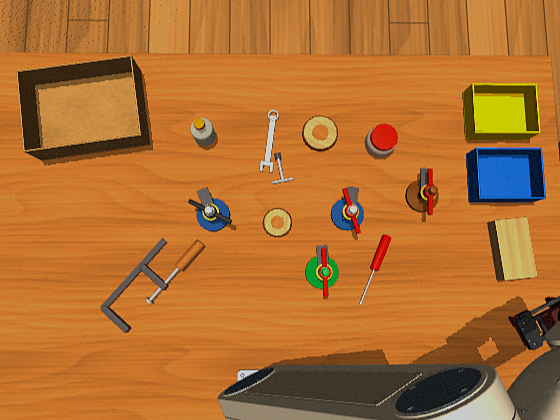

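View pics/side0.png

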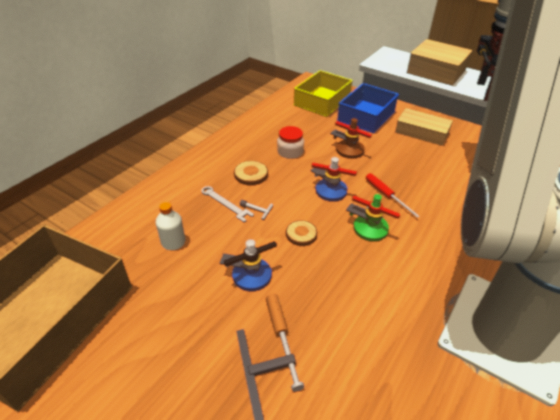

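The red-handled posts are at top (349,211) blue foot, (425,193) brown and (322,270) green. The one at (349,211) fits, with its blue foot and steel post. The one at (211,212) is the black-handled twin. I'll confirm with a crop.

```bash
python3 - <<'E'
import cv2
a=cv2.imread("pics/top0.png")[170:250,305:395]
cv2.imwrite("pics/crop0.png",cv2.resize(a,None,fx=6,fy=6,interpolation=cv2.INTER_CUBIC))
E
```

```text
(no output)
```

View pics/crop0.png

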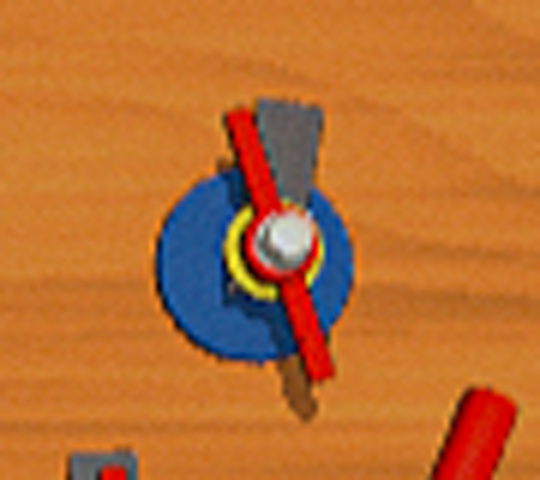

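Confirmed: a steel post on a blue foot with a red bar. In the crop the post top is at (290,237) and the bar ends are at (240,113) and (322,375). My plan is to stand the half-open fingers astride the hub and turn only joint 6, so the finger sides push both bar halves as a couple. I'll feel for the washer through the wrist torque.

```bash
cat >h.py <<'E'
from station import env,set_gripper,viewer,workorder
import numpy as np,cv2
from scipy.spatial.transform import Rotation as R
def pix(name,u,v,z):
    p=viewer.camera_params(name);T=np.array(p["pose"])
    d=T[:3,:3]@[(u-p["cx"])/p["fx"],-(v-p["cy"])/p["fy"],-1]
    return T[:3,3]+d*(z-T[2,3])/d[2]
def wpix(u,v,z,s):
    p=viewer.camera_params("wrist");T=np.array(p["tool_from_camera"])
    a=np.array([(u-p["cx"])/p["fx"],(v-p["cy"])/p["fy"]]);r=np.hypot(*a)
    c=np.array([np.sin(r)*a[0]/r,-np.sin(r)*a[1]/r,-np.cos(r)])
    W=R.from_quat(s["orientation"]);d=W.apply(T[:3,:3]@c);o=np.array(s["tool_pos"])+W.apply(T[:3,3])
    return o+d*(z-o[2])/d[2]
def down(psi): # tool y axis (closing line) at world angle psi
    y=np.array([np.cos(psi),np.sin(psi),0]);z=np.array([0,0,-1.]);return R.from_matrix(np.c_[np.cross(y,z),y,z]).as_quat()
E
python3 - <<'E'
from h import *
f=lambda u,v:(305+u/6-.4,170+v/6-.4)
print("top",pix("top",*f(290,237),112)); a=pix("top",*f(240,113),78);b=pix("top",*f(322,375),78)
c=(a+b)/2;print("mid",c,np.linalg.norm(a-b));print("foot",pix("top",*f(255,263),14))
phi=np.arctan2(*(a-b)[1::-1]);print("phi",phi)
best=None
for psi in np.arange(-3.14,3.14,.2):
    try: q=env.ik([c[0],c[1],250],down(psi))
    except Exception: q=None
    if q is not None: print(round(psi,2),np.round(q,2))
E
```

```text
top [ 518.01417589 -187.84546745  112.        ]
mid [ 519.75361245 -189.59848122   78.        ] 119.30511202629867
foot [ 518.96621589 -188.38827841   14.        ]
phi 0.2789198830639264
-2.74 [-0.37  0.39  1.83 -0.    0.92  2.37]
-2.54 [-0.37  0.39  1.83 -0.    0.92  2.17]
-2.34 [-0.37  0.39  1.83 -0.    0.92  1.97]
-2.14 [-0.37  0.39  1.83 -0.    0.92  1.77]
-1.94 [-0.37  0.39  1.83 -0.    0.92  1.57]
-1.74 [-0.37  0.39  1.83 -0.    0.92  1.37]
-1.54 [-0.37  0.39  1.83 -0.    0.92  1.17]
-1.34 [-0.37  0.39  1.83 -0.    0.92  0.97]
-1.14 [-0.37  0.39  1.83 -0.    0.92  0.77]
-0.94 [-0.37  0.39  1.83 -0.    0.92  0.57]
-0.74 [-0.37  0.39  1.83 -0.    0.92  0.37]
-0.54 [-0.37  0.39  1.83 -0.    0.92  0.17]
-0.34 [-0.37  0.39  1.83 -0.    0.92 -0.03]
-0.14 [-0.37  0.39  1.83 -0.    0.92 -0.23]
0.06 [-0.37  0.39  1.83 -0.    0.92 -0.43]
0.26 [-0.37  0.39  1.83 -0.    0.92 -0.63]
0.46 [-0.37  0.39  1.83 -0.    0.92 -0.83]
0.66 [-0.37  0.39  1.83 -0.    0.92 -1.03]
0.86 [-0.37  0.39  1.83 -0.    0.92 -1.23]
1.06 [-0.37  0.39  1.83 -0.    0.92 -1.43]
1.26 [-0.37  0.39  1.83 -0.    0.92 -1.63]
1.46 [-0.37  0.39  1.83 -0.    0.92 -1.83]
1.66 [-0.37  0.39  1.83 -0.    0.92 -2.03]
1.86 [-0.37  0.39  1.83 -0.    0.92 -2.23]
2.06 [-0.37  0.39  1.83 -0.    0.92 -2.43]
```

```bash
python3 - <<'E'
from h import *
env.reach([519,-188.7,250],down(1.85)); set_gripper(56)
s=env.read_state(); cv2.imwrite("pics/w1.png",viewer.camera("wrist"))
print(s["time_s"],s["tool_pos"],s["qpos"][5],s["width"],s["wrist_torque"],s["force"])
E
```

```text
2.675 [ 519.01164002 -188.68853445  250.01541537] -2.2202453814734664 56.03514428861428 [ 0.03498911 -0.09985351 -0.01426434] [0.21398532 0.13697336 0.28279702]
```

View pics/w1.png

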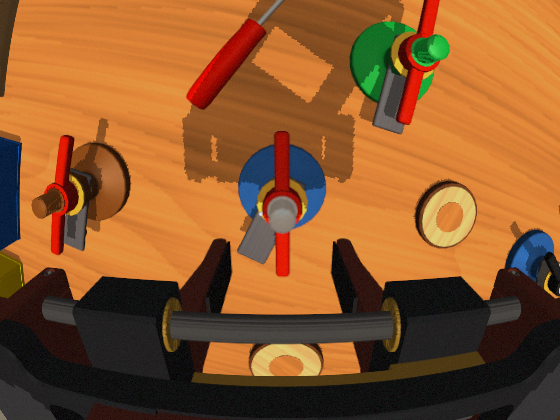

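The blue foot is centred at (282,186) and the post top is at (283,214). The bar runs from (282,132) to (282,275), square to the closing line, so it sits midway between the fingers. I'll check the axis estimate, go down and start turning.

```bash
cat >>h.py <<'E'
def turn(dq):
    q=list(env.read_state()["qpos"]);turn.cmd=(q[5] if turn.cmd is None else turn.cmd)+dq;q0=turn.base if turn.base is not None else q
    turn.base=q0;env.move_joints(list(q0[:5])+[turn.cmd]);return env.read_state()
turn.cmd=None;turn.base=None
E
python3 - <<'E'
from h import *
s=env.read_state()
print(wpix(283,214,112,s),wpix(282,186,14,s))
a=wpix(283,214,112,s)[:2];b=wpix(282,186,14,s)[:2]
c=(np.array([518.5,-188.2])+(a+b)/2)/2
print(c)
if np.hypot(*(c-[519,-188.7]))<4:
    hit=env.move_l([c[0],c[1],150.5],rate=100,f_stop=6)
    s=env.read_state();print(hit,s["time_s"],s["tool_pos"],s["force"],s["wrist_torque"])
    t0=s["wrist_torque"][2]
    for i in range(10):
        s=turn(.15);d=s["wrist_torque"][2]-t0
        print(round(s["time_s"],2),round(s["qpos"][5],3),round(d,3),np.round(s["force"],1))
        if abs(d)>.2:break
    cv2.imwrite("pics/w2.png",viewer.camera("wrist"))
E
```

```text
[ 513.68332796 -188.87533969  112.        ] [ 516.17995221 -188.54607728   14.        ]
[ 516.71582004 -188.45535424]
False 3.8667 [ 517.13401935 -188.59316842  151.05328937] [0.54305173 1.08886322 0.8336817 ] [ 0.09976879 -0.16682362  0.03937188]
4.13 -2.075 -0.059 [ 0.4 -0.4  0.5]
4.4 -1.927 -0.054 [ 0.3 -0.9 -0.9]
4.67 -1.779 -0.051 [-0.4  0.2  0.7]
4.93 -1.629 -0.052 [ 0.7 -0.5  0.2]
5.2 -1.479 -0.065 [-0.1 -0.2  0.2]
5.47 -1.329 -0.095 [0.2 0.7 0.2]
5.73 -1.179 -0.066 [-2.  -0.3 -0.2]
6.0 -1.029 -0.043 [-0.5  0.3 -0.5]
6.27 -0.879 0.007 [0.  0.3 0.1]
6.53 -0.729 -0.054 [0.1 0.8 1.1]
```

View pics/w2.png

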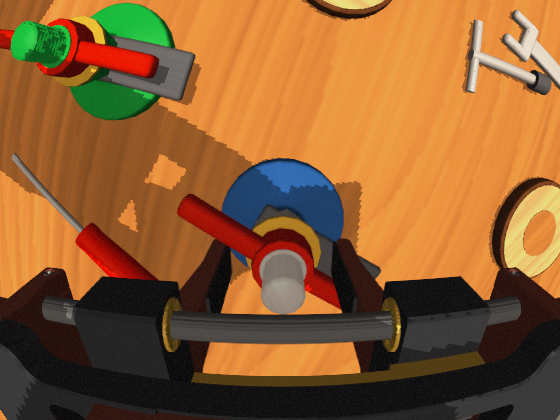

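The picture shows both fingers pushing the bar, with the hub at (283,255) centred between them. I'll keep turning.

```bash
cat >>h.py <<'E'
def run(n,dq,t0=-.02,lim=.2):
    for i in range(n):
        s=turn(dq);d=s["wrist_torque"][2]-t0
        print(round(s["time_s"],2),round(s["qpos"][5],3),round(d,3),np.round(s["force"],1))
        if abs(d)>lim:
            env.hold(.1);d=env.read_state()["wrist_torque"][2]-t0;print("held",d)
            if abs(d)>lim:return True
    return False
E
python3 - <<'E'
from h import *
hit=run(7,.3) or run(7,.15)
print(hit)
if not hit:
    turn(-.1);p=np.array(env.read_state()["tool_pos"])
    env.move_l(p+[0,0,50],rate=150)
    q=list(env.read_state()["qpos"]);q[5]-=np.pi;env.move_joints(q)
    env.move_l([517,-188.5,151],rate=100,f_stop=6);s=env.read_state()
    print(s["time_s"],s["qpos"],s["tool_pos"],s["force"],s["wrist_torque"])
    cv2.imwrite("pics/w3.png",viewer.camera("wrist"))
E
```

```text
6.97 -0.435 0.013 [-0.   0.4 -0. ]
7.36 -0.136 -0.001 [-0.6 -0.3 -0.8]
7.75 0.164 0.035 [-0.6 -0.5 -0.6]
8.14 0.464 0.03 [0.2 0.8 0.2]
8.53 0.764 -0.018 [0.  0.2 0.3]
8.93 1.064 -0.007 [ 0.3 -0.1 -0.3]
9.32 1.364 0.027 [-0.1  0.1  0. ]
9.58 1.514 0.058 [-0.2  0.4  0.6]
9.85 1.664 -0.04 [-0.2  0.4  0.1]
10.12 1.814 0.015 [-0.2 -0.6 -0.2]
10.38 1.963 -0.004 [ 0.6 -0.7 -0. ]
10.65 2.113 -0.007 [-0.9 -0.1 -0.5]
10.92 2.263 -0.001 [0.8 0.3 0.2]
11.18 2.413 0.047 [ 0.6 -0.6  1. ]
False
15.2167 [-3.71192530e-01  5.37175941e-01  1.88381839e+00 -1.29900308e-04
  7.18572888e-01 -8.20079246e-01] [ 517.15872667 -188.54805413  151.05150441] [-0.26514698 -0.60300194  0.40169322] [-0.01097301 -0.15720895  0.04972092]
```

View pics/w3.png

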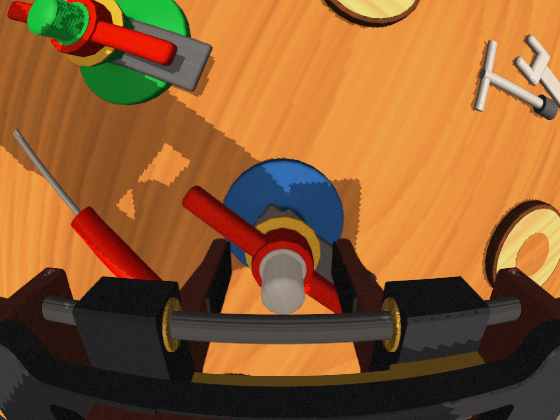

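The fingers are back astride the bar, with the bar from (190,195) to (335,300) just ahead of them. Next I'll push in small steps until I feel the washer.

```bash
python3 - <<'E'
from h import *
print(run(27,.1))
s=env.read_state();print(s["wrist_torque"],s["qpos"][5])
cv2.imwrite("pics/w4.png",viewer.camera("wrist"))
E
```

```text
15.52 -0.723 0.042 [ 0.1 -0.2 -0.3]
15.77 -0.624 0.007 [-0.2  0.5 -0.1]
16.02 -0.525 0.034 [-0.1 -0.7 -0.4]
16.27 -0.426 -0.006 [ 0.2 -0.8 -0.4]
16.52 -0.326 0.032 [-0.4 -1.2  0.3]
16.77 -0.226 0.024 [0.2 0.1 0.5]
17.02 -0.126 0.034 [ 0.  -0.1 -0.3]
17.27 -0.026 0.173 [1.  2.9 0.3]
17.52 0.074 0.221 [ 2.8  3.4 -0.1]
held 0.2670922630341809
True
[ 0.63594891 -0.37659109  0.24709226] 0.07560589951251522
```

```bash
cat >>h.py <<'E'
def avg(n=6):
    w=[]
    for i in range(n):
        env.hold(.03);s=env.read_state();w.append(list(s["force"])+[s["wrist_torque"][2]+.02])
    return np.round(np.mean(w,0),3)
E
python3 - <<'E'
from h import *
print(avg())
for i in range(2):
    s=turn(.05);print(round(s["time_s"],2),s["qpos"][5],avg())
cv2.imwrite("pics/w5.png",viewer.camera("wrist"))
a,b=[cv2.imread(f"pics/w{k}.png")[180:320,180:380] for k in(4,5)]
cv2.imwrite("pics/c45.png",cv2.resize(np.hstack([a,b]),None,fx=2,fy=2,interpolation=cv2.INTER_CUBIC))
E
```

```text
[ 2.46   4.117 -0.201  0.294]
18.12 0.12695626544753177 [ 2.487  4.025 -0.214  0.375]
18.57 0.17811944275201702 [ 2.583  4.407 -0.44   0.379]
```

View pics/c45.png

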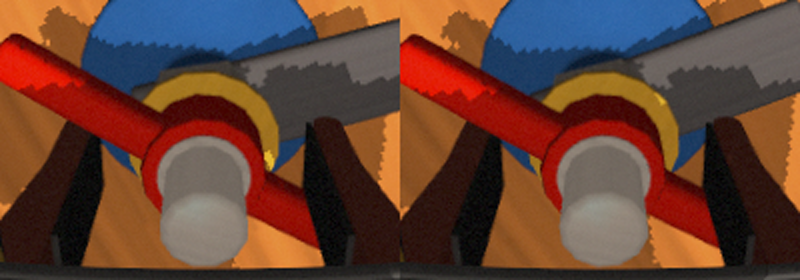

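Neither crop shows the tick. The torque levelled off near 0.37 N m from about q6 = 0.11, so the washer should be turning with the nut now. I'll go on in small steps and watch the torque.

```bash
python3 - <<'E'
from h import *
for i in range(4):
    s=turn(.05);w=avg(10);print(round(s["time_s"],2),round(s["qpos"][5],3),w)
    if w[3]>.6:break
cv2.imwrite("pics/w6.png",viewer.camera("wrist"))
a=cv2.imread("pics/w1.png")[150:250,220:350];b=cv2.imread("pics/w3.png")[200:300,210:340];c=cv2.imread("pics/w6.png")[200:300,210:340]
cv2.imwrite("pics/c6.png",cv2.resize(np.hstack([a,c]),None,fx=3,fy=3,interpolation=cv2.INTER_CUBIC))
E
```

```text
19.07 0.228 [ 2.533  4.547 -0.53   0.43 ]
19.65 0.278 [ 2.752  4.504 -0.336  0.461]
20.23 0.328 [ 2.504  4.45  -0.63   0.537]
20.82 0.378 [ 2.634  4.597 -0.51   0.702]
```

View pics/c6.png

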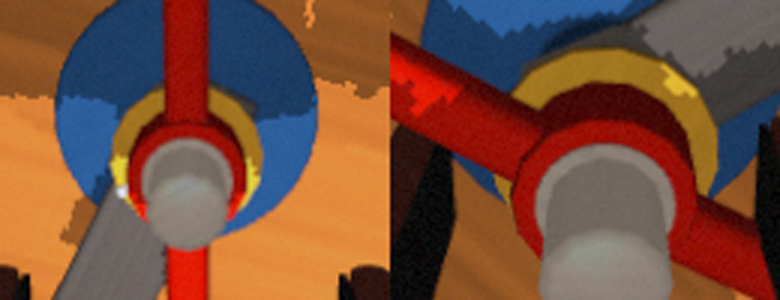

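The torque rose to 0.70 N m, so the washer is near binding and I'll stop tightening here. In the first picture the tick is visible at w1 (261,213). I'll back off, lift and look again from the same pose.

```bash
python3 - <<'E'
from h import *
turn(-.12);turn(-.15);print(avg())
env.move_l([517,-188.5,250],rate=120)
env.reach([519,-188.7,250],down(1.85))
s=env.read_state();cv2.imwrite("pics/w7.png",viewer.camera("wrist"));print(s["time_s"],s["tool_pos"])
a,b=[cv2.imread(f"pics/w{k}.png")[165:245,235:330] for k in(1,7)]
cv2.imwrite("pics/c7.png",cv2.resize(np.hstack([a,b]),None,fx=4,fy=4,interpolation=cv2.INTER_CUBIC))
E
```

```text
[ 0.237 -0.037  0.456  0.002]
24.8917 [ 518.94279277 -188.68010202  249.82046645]
```

View pics/c7.png

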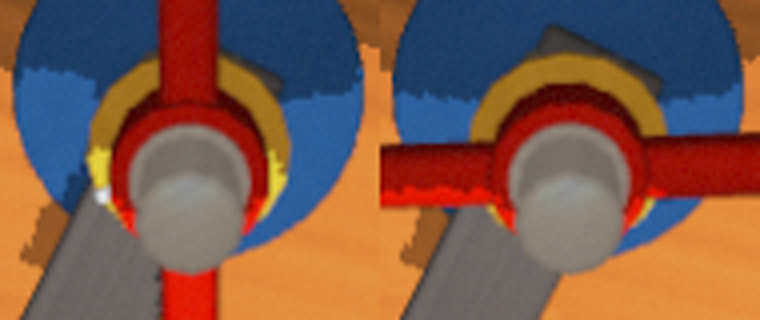

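From the same view, the tick that was at crop (105,193) is now under the bar. I'll take one oblique look from the side to confirm it has moved.

```bash
python3 - <<'E'
from h import *
p=[517-190*np.cos(.28),-188.5-190*np.sin(.28),225]
env.reach(p,down(.28))
s=env.read_state();im=viewer.camera("wrist");cv2.imwrite("pics/w8.png",im)
print(s["time_s"],s["tool_pos"],s["orientation"])
# expected pixel of the washer centre
q=viewer.camera_params("wrist");T=np.array(q["tool_from_camera"]);W=R.from_quat(s["orientation"])
def proj(P):
    c=T[:3,:3].T@(W.inv().apply(np.array(P)-s["tool_pos"])-T[:3,3]);th=np.arctan2(np.hypot(*c[:2]),-c[2]);h=np.hypot(*c[:2])
    return q["cx"]+q["fx"]*th*c[0]/h,q["cy"]-q["fy"]*th*c[1]/h
a1=np.array([517.5,-188.5,65]);u,v=proj(a1);print("washer",u,v)
for d in range(-150,-20,10):
    t=np.radians(d);print(d,np.round(proj(a1+21*np.array([np.cos(t),np.sin(t),0])),1))
x0,y0=max(0,int(u)-60),max(0,int(v)-45);print("crop",x0,y0)
cv2.imwrite("pics/c8.png",cv2.resize(im[y0:y0+90,x0:x0+120],None,fx=6,fy=6,interpolation=cv2.INTER_CUBIC))
s1=dict(tool_pos=[519.01,-188.69,250.02],orientation=down(1.85));P=wpix(235+105/4-.4,165+193/4-.4,65,s1);print("tick0",P,np.degrees(np.arctan2(*(P-a1)[1::-1])),np.hypot(*(P-a1)[:2]))
E
```

```text
26.1167 [ 334.95495474 -241.2771049   225.25246403] [6.00974548e-01 7.99268021e-01 1.79107918e-05 4.71723033e-04]
washer 488.4917930817925 211.6038666997611
-150 [470.1 217.2]
-140 [470.6 220.8]
-130 [471.5 224.1]
-120 [473.  227.1]
-110 [474.9 229.5]
-100 [477.2 231.3]
-90 [479.8 232.5]
-80 [482.6 233.1]
-70 [485.6 233.1]
-60 [488.6 232.4]
-50 [491.6 231.1]
-40 [494.5 229.2]
-30 [497.2 226.8]
crop 428 166
tick0 [ 531.36536966 -202.07460497   65.        ] -44.39289426583841 19.404081424580472
```

View pics/c8.png

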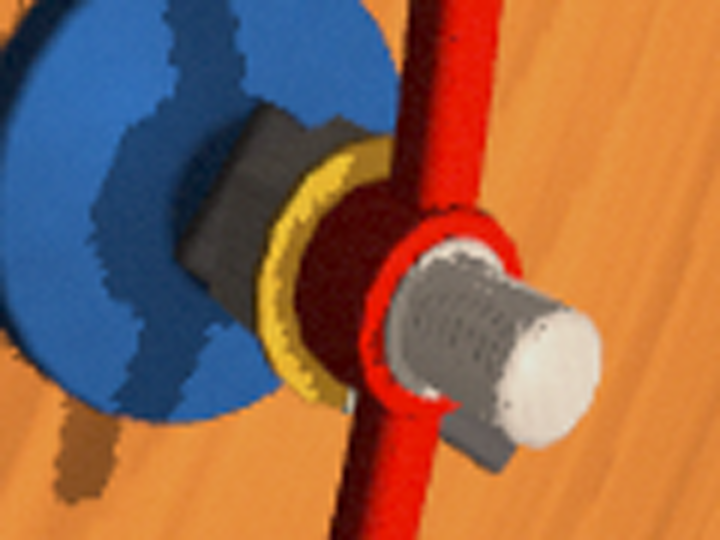

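The tick shows at crop (350,400), which is pixel (486,233), or about -67°. It started at about -44°, so the washer has turned roughly 20° clockwise. Peak torque was 0.70 N m, under the hex nut's 0.85, and the robot is clear of everything.

```bash
python3 - <<'E'
from h import *
print(workorder.sign_off())
E
```

```text
the job is handed in; nothing more can be done
None
```

The job is handed in: the red lock nut is down on its washer and tightened until the washer turned about 20° (nearer its 23° limit than the 15° asked), the torque stayed under the hex nut's limit, and the gripper is clear.

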